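# Tip two standing slide boxes down onto their bases

## Robot

A 6-joint arm with a two-finger parallel gripper is mounted at the origin on a cart in front of the work surface, level with it; the furniture and walls round the work are solid. World frame = base frame: x ahead of the robot, y to its left, z up, the work surface at z = 0. Lengths are in m, angles in rad, forces in N, time in s.
With the tool pointing down it reaches from about 0.25 to 0.725 m from the base axis. Payload 4 kg.
Tool frame: the origin (TCP) lies midway between the tips of the shut fingers; the grasp point (between the pads) lies 19 mm behind it; z points along the fingers, y is the line along which they close (so a half turn about z gives the same grasp; the last joint's range is limited). The gripper opens to 85 mm and grips with 20 to 120 N. Pads are 22 mm wide; open, the fingers measure 114 mm over their backs; the gripper's body (76 mm by 85 mm) begins 54 mm behind the grasp point. The pads swing forward as they close: fully open they stand 13 mm farther back than shut.
Start: joints at [-1.183, 0.241, 0.005, 1.335, 0, 1.571], TCP at [0.189, -0.463, 0.231] pointing down, gripper open.
Joint ranges: [-2.72, 2.72], [-1.05, 1.87], [-1.09, 1.28], [-1.99, 2.15], [-1.42, 1.44], [-3.14, 3.14]. Speed limits (rad/s): [2.79, 2.79, 3.14, 3.14, 3.14, 3.14].

## Interface

Orientations are given as a unit quaternion [x, y, z, w].
In Python, from workcell import bot gives the robot as it stands. The module is installed in compiled form; this text tells all that it offers.
- The arm moves only by the tool drive_tool, never from a script. Its arguments are lists of equal length, an entry for each row: "slide": the shift along the tool's x, y, z scaled (see below), a list of three; "rotation": the turn, a rotation vector about the tool's x, y, z scaled (see below), a list of three. A call has exactly 8 rows; each row is the pose to reach, as a shift and turn from the pose commanded when the call began, along the tool's axes at that moment; what a row does not reach only later rows make up. The controller multiplies each number of a shift by 250 mm and each number of a turn by 0.5 rad. A row lasts 1/8 s, in which the tool goes at most 62.5 mm and 10.7 degrees, less where a joint would pass 70% of its speed; a pose out of reach is approached as far as the arm can. A call with a number of a shift or a turn outside -1 to 1 is refused whole. A call with a gripper value outside its range is refused whole. "gripper" is the opening, from 0 (shut) to 1 (fully open), set as the call begins (left out, the last holds). The fingers move at their own pace and stop on an object; the grip force is fixed at half the most. Time passes only in rows, so rows that repeat a pose let the fingers close, or fill a call up. It gives the time, the measured TCP pose, the force, the opening and the grip force at its end, in the units of the state.
- bot.get_obs(): the state, without advancing time (a new reading comes with each control period).
- bot.camera(name): name is "side" or "top"; returns a dict with "image" (384x512x3 uint8, red, green, blue), "z_map" (384x512 float32, m along the optical axis (not along the pixel's ray), 0 where there is no reading), "camera_matrix" (3x3 intrinsics, pixels), "k1" (the pictures are not rectified: a ray, as slopes to the right and down, at radius r is drawn at 1 + k1 r^2 times it, then the intrinsics apply), "xyz" and "orientation" of the camera in the world. Camera axes: x right, y up, looking along -z (the intrinsics and any distortion apply to the point x, -y, -z); pixel columns grow to the right and rows downward; lengths in m; the calibration is good to about 2 mm. A picture is of the moment at which its call begins.
- bot.job_done(): hands the job in; it is judged then, once.
The state is a dict: "clock": time; "joint_pos": joint angles; "joint_vel": joint speeds; "tau": joint torques, N m; "eef_pos": TCP position; "tool_rot": TCP orientation; "ft_force": force on the tool from outside, world axes, zero at the start; "ft_torque": the same for the moment, N m; "grip_width": finger opening in m; "grasp_force": force on a finger pad.
Only numpy, scipy, OpenCV 4.12 (cv2) and the standard library are available. Lean on these libraries where they do the work, as an engineer would, in place of code of your own. Each camera call takes 0.05 s, during which the arm holds its last target. There are 200 camera calls.

## Task

Two closed slide boxes have been left standing on end, where the slides in them do not lie flat. With the fingertips only, gently push each box over so that it tips about its bottom edge, near where it stands, and comes to lie flat on its base with the lid upward; do not let one fall on its lid. Do not pick the boxes up or shove them away across the worktop, and leave everything else where it is.

Things in the scene. Friction and masses are not known exactly. Their poses are not given: they have to be found in the camera images.
- box_1: Closed blue slide box (lid cannot open), 84 mm wide, 100 mm long, 37 mm thick, 0.15 to 0.31 kg, a small tab on one long edge. Starts standing on an 84 x 37 mm end, 100 mm tall. One big face is the lid (pale paper label; seam 11 mm behind it), the other the plain base. Origin: centre of the base face; x along the width, y along the length, z from base to lid.
- box_1_lid (a point): Centre of the outer lid face of box_1. z axis points out of the lid: at the start level, towards +y within 0.4 rad; up when the box lies properly. The boxes may have swapped places. Pushed on the lid face 70 to 85 mm above the worktop (under 2 N) the box pivots on its base-side bottom edge and past about 20 degrees falls onto its base; pushed low it slides.
- box_1_foot (a point): Middle of the bottom edge of box_1 at the base side, at worktop height when it stands: the edge on which the box pivots when tipped onto its base.
- box_2: Closed blue slide box (lid cannot open), 84 mm wide, 100 mm long, 37 mm thick, 0.15 to 0.31 kg, a small tab on one long edge. Starts standing on an 84 x 37 mm end, 100 mm tall. One big face is the lid (pale paper label; seam 11 mm behind it), the other the plain base. Origin: centre of the base face; x along the width, y along the length, z from base to lid.
- box_2_lid (a point): Centre of the outer lid face of box_2. z axis points out of the lid: at the start level, towards -y within 0.4 rad; up when the box lies properly. The boxes may have swapped places. Pushed on the lid face 70 to 85 mm above the worktop (under 2 N) the box pivots on its base-side bottom edge and past about 20 degrees falls onto its base; pushed low it slides.
- box_2_foot (a point): Middle of the bottom edge of box_2 at the base side, at worktop height when it stands: the edge on which the box pivots when tipped onto its base.
- stain_jar: Bystander, to be left alone: glass staining jar with lid, 62 mm across, 111 mm tall; origin at the centre of its underside, z axis up.
- petri_dish: Bystander, to be left alone: clear petri dish, 61 mm across, 15 mm tall; origin at the centre of its underside, z axis up.
- cassette: Bystander, to be left alone: embedding cassette with wax block, 41 x 28 x 13 mm; origin at the centre of its underside, z axis up.
- bottle: Bystander, to be left alone: brown bottle with black cap, 60 mm across, 118 mm tall; origin at the centre of its underside, z axis up.
- loupe: Bystander, to be left alone: black stand loupe, 49 mm across, 34 mm tall; origin at the centre of its underside, z axis up.
- dropper: Bystander, to be left alone: small brown dropper bottle, 33 mm across, 96 mm tall; origin at the centre of its underside, z axis up.

How it is judged:
By the outcome, as a careful person would: the job done as asked, in the order asked, and still so for the second after the job is handed in, with the robot touching nothing.
It also fails if it takes over 40 s, if anything falls off the work surface, if the arm or the gripper's body presses on something with over 40 N, if the wrist force passes 120 N, or if a joint passes its speed limit or range.

## Working session

There is one attempt and no reset: what is moved stays moved. The work goes in short steps, Python scripts to look and compute and a tool call to move; the robot and the scene stay as the last step left them, time stands still between calls to the robot, and variables do not carry over. Pictures are saved under pics/ and viewed, at most 10 in all, crops included, and the job is handed in when it is done.

Besides the shell and the picture viewer there is one more tool, called after "Emit:" as name(argument=value, ...), one argument or row to a line, values as JSON. drive_tool: Moves the arm, as the interface text tells. Shifts and turns lie within -1 to 1; 1 stands for 250 mm of shift or 0.5 rad of turn. Its arguments: {"type":"object","properties":{"slide":{"type":"array","items":{"type":"array","items":{"type":"number"}}},"rotation":{"type":"array","items":{"type":"array","items":{"type":"number"}}},"gripper":{"type":"number"}},"required":["slide","rotation"]}

```bash
mkdir -p pics; cat > h.py <<'E'
import numpy as np, cv2
from scipy.spatial.transform import Rotation as R
from workcell import bot
def cloud(c):
    K=c['camera_matrix']; h,w=c['z_map'].shape
    u,v=np.meshgrid(np.arange(w),np.arange(h))
    p=np.stack([u,v],-1).reshape(-1,1,2).astype(np.float64)
    s=cv2.undistortPoints(p,K,np.array([c['k1'],0,0,0.])).reshape(h,w,2)
    z=c['z_map']
    P=np.stack([s[...,0]*z,-s[...,1]*z,-z],-1)
    return P@R.from_quat(c['orientation']).as_matrix().T+np.array(c['xyz'])
E
python3 - <<'E'
from h import *
for n in('top','side'):
    c=bot.camera(n); print(n,c['xyz'],c['orientation'],c['k1'],c['camera_matrix'].tolist() if hasattr(c['camera_matrix'],'tolist') else c['camera_matrix'])
    cv2.imwrite(f'pics/{n}0.png',c['image'][...,::-1]); np.save(f'{n}0.npy',cloud(c)); np.save(f'{n}i0.npy',c['image'])
print(bot.get_obs())
E
```

```text
top [ 0.35961404 -0.18335829  1.16828687] [ 0.04872275 -0.06991239 -0.69527503  0.71367428] -0.12207242658363165 [[367.93699505197293, 0.0, 258.024007591534], [0.0, 367.93699505197293, 185.38905095067565], [0.0, 0.0, 1.0]]
side [ 0.36025151 -1.01286444  0.60578309] [ 0.47827986 -0.06120596 -0.09692119  0.87069426] -0.049543374007874334 [[354.0027025090471, 0.0, 256.33945031834213], [0.0, 354.0027025090471, 191.55948804522725], [0.0, 0.0, 1.0]]
{'clock': 0.1, 'joint_pos': array([-1.18303474e+00,  2.41340302e-01,  3.80445724e-03,  1.33521569e+00,
        3.92534549e-05,  1.57081467e+00]), 'joint_vel': array([-0.00092733,  0.00041053,  0.00473415, -0.00117428,  0.0011053 ,
       -0.00036283]), 'tau': array([ 6.73195227e-04, -3.73137510e+01,  2.53010291e+01,  1.08764763e-02,
        1.50819155e-04,  3.46942571e-06]), 'eef_pos': array([ 0.18884319, -0.46232005,  0.23047987]), 'tool_rot': array([ 9.81265222e-01,  1.92659307e-01, -1.69102789e-04, -9.63065041e-04]), 'ft_force': array([ 0.53429356,  0.48714943, -0.10586305]), 'ft_torque': array([ 0.03147794, -0.0425648 , -0.01177252]), 'grasp_force': 0.0, 'grip_width': 0.08535813917745103}
```

View pics/top0.png

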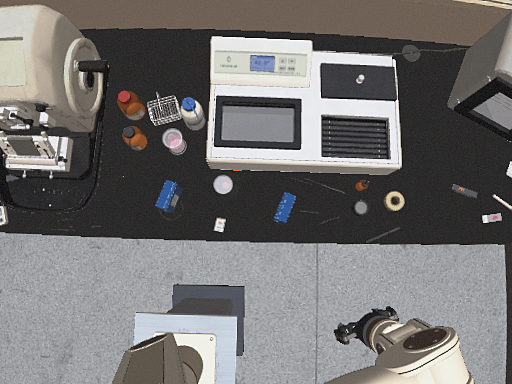

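View pics/side0.png

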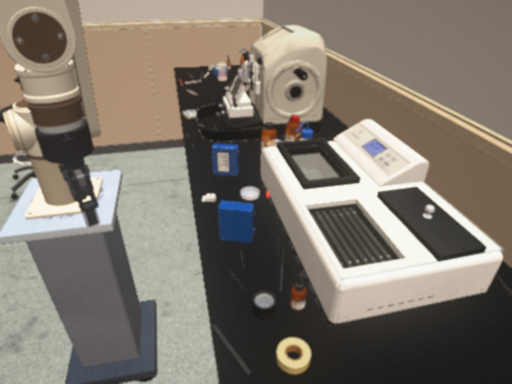

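The top view shows blue boxes at about (168,196) and (285,207), with the petri dish at (222,184) and the cassette at (220,224) between them. In the side view, the far box at (226,160) has its label facing the camera, so its lid is towards -y (box_2). The near box at (237,220) shows a plain face, so its lid is towards +y (box_1).

```bash
python3 - <<'E'
from h import *
allp={0:[],1:[]}
for n in('top','side'):
    P=np.load(n+'0.npy'); I=np.load(n+'i0.npy'); hsv=cv2.cvtColor(I,cv2.COLOR_RGB2HSV)
    m=cv2.inRange(hsv,(100,120,50),(125,255,255))
    ok=(P[...,0]>.2)&(P[...,0]<.75)&(abs(P[...,1])<.5)&(P[...,2]>0.01)&(P[...,2]<.115)
    m=((m>0)&ok).astype(np.uint8)
    k,l,s,c=cv2.connectedComponentsWithStats(m)
    for i in range(1,k):
        if s[i,4]<60: continue
        q=P[l==i]; t=q[q[:,2]>.09]
        print(n,s[i],'zmax',np.percentile(q[:,2],[2,50,98]).round(3))
        if len(t)>15:
            r=cv2.minAreaRect((t[:,:2]*1000).astype(np.float32)); print('  toprect',np.round(cv2.boxPoints(r)),np.round(r[0]),np.round(r[1]))
        if n=='side':  # front face plane (facing -y)
            f=q[(q[:,2]<.085)&(q[:,2]>.02)]; a=np.polyfit(f[:,0],f[:,1],1); print('  face y=a x+b',a,'x',np.percentile(f[:,0],[1,99]).round(3),'yaw',np.arctan(a[0]))
P=np.load('top0.npy')
for nm,(u,v) in dict(petri=(222,184),cass=(220,224),jar=(174,140),brown=(134,138),drop=(362,185),loupe=(361,207),tape=(394,201),edgeR=(330,240),b=(168,196),b1=(285,207)).items(): print(nm,P[v,u].round(3))
E
python3 - <<'E'
import cv2
a=cv2.imread('pics/top0.png')[150:250,120:420]
cv2.imwrite('pics/c1.png',cv2.resize(a,None,fx=2.6,fy=2.6,interpolation=cv2.INTER_CUBIC))
E
```

```text
top [156 180  21  30 319] zmax [0.092 0.1   0.104]
  toprect [[461.  52.]
 [540.  25.]
 [552.  62.]
 [473.  89.]] [507.  57.] [39. 84.]
top [275 192  21  32 321] zmax [0.063 0.1   0.104]
  toprect [[ 434. -294.]
 [ 512. -325.]
 [ 525. -293.]
 [ 447. -262.]] [ 479. -294.] [34. 84.]
side [212 143  27  31 425] zmax [0.013 0.085 0.104]
  toprect [[461.  50.]
 [546.  23.]
 [558.  62.]
 [474.  90.]] [510.  56.] [42. 88.]
  face y=a x+b [-0.30666297  0.19588984] x [0.466 0.55 ] yaw -0.29755834503547196
side [ 218  201   37   39 1254] zmax [0.013 0.071 0.103]
  toprect [[ 435. -297.]
 [ 515. -328.]
 [ 529. -291.]
 [ 449. -260.]] [ 482. -294.] [39. 85.]
  face y=a x+b [-0.32818485 -0.15227418] x [0.439 0.525] yaw -0.3171097874449904
petri [ 0.557 -0.101  0.012]
cass [ 0.43  -0.1    0.014]
jar [0.673 0.044 0.097]
brown [0.677 0.166 0.098]
drop [ 0.559 -0.539  0.06 ]
loupe [ 0.493 -0.542  0.034]
tape [ 0.52  -0.667 -0.005]
edgeR [ 0.388 -0.449  0.002]
b [0.503 0.051 0.096]
b1 [ 0.479 -0.294  0.101]
```

View pics/c1.png

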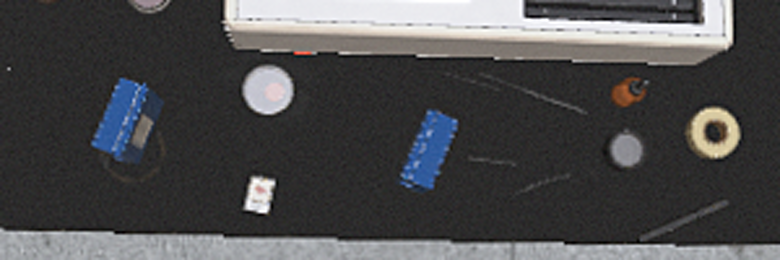

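The crop confirms the layout: both boxes stand with their lids facing each other and the floor around each is clear. I'll close the fingers and move to the lid side of box_1.

Emit:
drive_tool(
  slide=[
    [0.14, -0.03, 0],
    [0.3, -0.07, 0],
    [0.46, -0.11, 0],
    [0.62, -0.15, 0],
    [0.78, -0.19, 0],
    [0.9, -0.22, 0],
    [0.96, -0.24, 0],
    [0.96, -0.24, 0],
  ],
  rotation=[
    [0, 0, 0.15],
    [0, 0, 0.3],
    [0, 0, 0.45],
    [0, 0, 0.6],
    [0, 0, 0.75],
    [0, 0, 0.9],
    [0, 0, 1],
    [0, 0, 1],
  ],
  gripper=0,
)

```text
clock: 1.1
eef_pos: [0.389, -0.3157, 0.2308]
tool_rot: [0.999, -0.055, -0.001, -0.0]
ft_force: [-0.0, 0.5, 0.5]
grip_width: -0.0003
grasp_force: 0.0
```

```bash
cat >> h.py <<'E'
def go(tx,ty,tz,yaw):
    o=bot.get_obs(); r=R.from_quat(o['tool_rot']); p=np.array(o['eef_pos'])
    tgt=R.from_euler('z',yaw)*R.from_euler('x',np.pi)
    print('clk',o['clock'],'pos',p.round(4),'F',np.round(o['ft_force'],2),'grip',round(float(o['grip_width']),3))
    print('slide',(r.inv().apply(np.array([tx,ty,tz])-p)/.25).round(3),'rot',((r.inv()*tgt).as_rotvec()/.5).round(3))
E
python3 -c "
from h import *
go(.5,-.234,.078,-.33)"
```

```text
clk 1.1 pos [ 0.389  -0.3157  0.2308] F [-0.03  0.51  0.54] grip -0.0
slide [ 0.406 -0.373  0.611] rot [-0.001  0.002  0.441]
```

Emit:
drive_tool(
  slide=[
    [0.14, -0.12, 0],
    [0.28, -0.25, 0],
    [0.41, -0.37, 0],
    [0.41, -0.37, 0.12],
    [0.41, -0.37, 0.27],
    [0.41, -0.37, 0.42],
    [0.41, -0.37, 0.54],
    [0.41, -0.37, 0.61],
  ],
  rotation=[
    [0, 0, 0.2],
    [0, 0, 0.4],
    [0, 0, 0.44],
    [0, 0, 0.44],
    [0, 0, 0.44],
    [0, 0, 0.44],
    [0, 0, 0.44],
    [0, 0, 0.44],
  ],
)

```text
clock: 2.1
eef_pos: [0.4988, -0.2365, 0.0766]
tool_rot: [0.986, -0.166, -0.002, -0.0]
ft_force: [-0.1, 0.5, 0.2]
grip_width: -0.0002
grasp_force: 0.0
```

```bash
python3 -c "
from h import *
go(.5,-.234,.078,-.33)
for n in ('side','top'):
  c=bot.camera(n)['image']; cv2.imwrite(f'pics/{n}1.png',c[...,::-1])
a=cv2.imread('pics/side1.png')[110:310,150:350]; b=cv2.imread('pics/top1.png')[110:310,180:380]
cv2.imwrite('pics/c2.png',cv2.resize(np.hstack([a,b]),None,fx=2,fy=2,interpolation=cv2.INTER_CUBIC))
"
```

```text
clk 2.1 pos [ 0.4988 -0.2365  0.0766] F [-0.09  0.51  0.2 ] grip -0.0
slide [ 0.001 -0.011 -0.006] rot [-0.     0.007 -0.005]
```

View pics/c2.png

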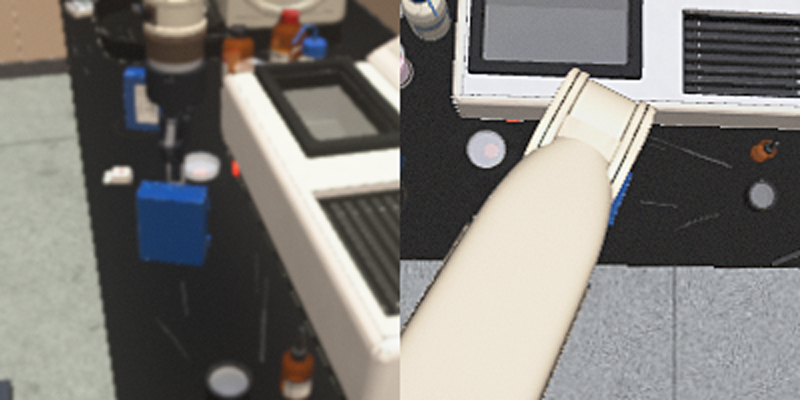

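The fingers are centred behind box_1's lid, at about (173,170) in the left crop. I'll advance gently to contact.

Emit:
drive_tool(
  slide=[
    [0, 0.03, 0],
    [0, 0.06, 0],
    [0, 0.08, 0],
    [0, 0.09, 0],
    [0, 0.1, 0],
    [0, 0.11, 0],
    [0, 0.12, 0],
    [0, 0.13, 0],
  ],
  rotation=[
    [0, 0, 0],
    [0, 0, 0],
    [0, 0, 0],
    [0, 0, 0],
    [0, 0, 0],
    [0, 0, 0],
    [0, 0, 0],
    [0, 0, 0],
  ],
)

```text
clock: 3.2
eef_pos: [0.4902, -0.2668, 0.0788]
tool_rot: [0.986, -0.165, 0.0, -0.0]
ft_force: [0.3, 0.7, 0.7]
grip_width: -0.0001
grasp_force: 0.3
```

```bash
cat >> h.py <<'E'
def look(x0,x1,y0,y1,n='side'):
    c=bot.camera(n); P=cloud(c); hsv=cv2.cvtColor(c['image'],cv2.COLOR_RGB2HSV)
    m=(cv2.inRange(hsv,(100,120,30),(125,255,255))>0)&(P[...,0]>x0)&(P[...,0]<x1)&(P[...,1]>y0)&(P[...,1]<y1)&(P[...,2]>.008)&(P[...,2]<.13)
    q=P[m]; print(n,len(q),'pct2/50/98',np.percentile(q,[2,50,98],axis=0).round(3).tolist())
    for z0 in (.02,.05,.08):
        s=q[(q[:,2]>z0)&(q[:,2]<z0+.02)]
        if len(s)>20: print(z0, 'y-face slope',np.polyfit(s[:,0]-.48,s[:,1],1).round(3))
    return c
E
python3 -c "
from h import *
go(.5,-.234,.078,-.33); look(.35,.62,-.5,-.2)"
```

```text
clk 3.2 pos [ 0.4902 -0.2668  0.0788] F [0.26 0.69 0.74] grip -0.0
slide [-0.006 -0.137  0.003] rot [-0.    -0.    -0.004]
side 1268 pct2/50/98 [[0.439, -0.327, 0.011], [0.479, -0.309, 0.072], [0.521, -0.278, 0.104]]
0.02 y-face slope [-0.288 -0.311]
0.05 y-face slope [-0.345 -0.313]
0.08 y-face slope [-0.282 -0.313]
```

Emit:
drive_tool(
  slide=[
    [0, 0.015, 0],
    [0, 0.03, 0],
    [0, 0.045, 0],
    [0, 0.06, 0],
    [0, 0.075, 0],
    [0, 0.09, 0],
    [0, 0.1, 0],
    [0, 0.1, 0],
  ],
  rotation=[
    [0, 0, 0],
    [0, 0, 0],
    [0, 0, 0],
    [0, 0, 0],
    [0, 0, 0],
    [0, 0, 0],
    [0, 0, 0],
    [0, 0, 0],
  ],
)

```text
clock: 4.25
eef_pos: [0.4819, -0.2907, 0.0788]
tool_rot: [0.986, -0.166, -0.0, 0.0]
ft_force: [0.2, -0.6, -0.2]
grip_width: 0.0002
grasp_force: 0.0
```

```bash
python3 -c "
from h import *
go(.5,-.234,.078,-.33); look(.35,.62,-.5,-.2)"
```

```text
clk 4.25 pos [ 0.4819 -0.2907  0.0788] F [ 0.21 -0.56 -0.16] grip 0.0
slide [-0.006 -0.238  0.003] rot [ 0.     0.    -0.005]
side 1102 pct2/50/98 [[0.431, -0.352, 0.012], [0.472, -0.327, 0.083], [0.515, -0.303, 0.108]]
0.02 y-face slope [-0.297 -0.321]
0.05 y-face slope [-0.287 -0.332]
0.08 y-face slope [-0.286 -0.341]
```

Box_1 is tilted about 18° and its foot hasn't moved. I'll continue past the balance point.

Emit:
drive_tool(
  slide=[
    [0, 0.015, 0],
    [0, 0.03, 0],
    [0, 0.045, 0],
    [0, 0.06, 0],
    [0, 0.07, 0],
    [0, 0.07, 0],
    [0, 0.07, 0],
    [0, 0.07, 0],
  ],
  rotation=[
    [0, 0, 0],
    [0, 0, 0],
    [0, 0, 0],
    [0, 0, 0],
    [0, 0, 0],
    [0, 0, 0],
    [0, 0, 0],
    [0, 0, 0],
  ],
)

```text
clock: 5.3
eef_pos: [0.4763, -0.3069, 0.0788]
tool_rot: [0.986, -0.165, -0.0, -0.0]
ft_force: [-0.0, -0.4, 0.4]
grip_width: -0.0
grasp_force: 0.0
```

```bash
python3 -c "
from h import *
go(.5,-.234,.078,-.33); look(.35,.62,-.5,-.2)"
```

```text
clk 5.3 pos [ 0.4763 -0.3069  0.0788] F [-0.01 -0.44  0.37] grip -0.0
slide [-0.006 -0.306  0.003] rot [-0.     0.    -0.004]
side 966 pct2/50/98 [[0.403, -0.418, 0.01], [0.456, -0.391, 0.037], [0.506, -0.308, 0.04]]
0.02 y-face slope [ 0.16 -0.37]
```

Box_1 lies flat, with its top at 38 mm. Next I'll lift and go to box_2.

Emit:
drive_tool(
  slide=[
    [0, -0.01, -0.15],
    [0, -0.02, -0.3],
    [0, -0.06, -0.42],
    [-0.04, -0.2, -0.5],
    [-0.09, -0.36, -0.5],
    [-0.14, -0.52, -0.5],
    [-0.18, -0.66, -0.5],
    [-0.2, -0.72, -0.5],
  ],
  rotation=[
    [0, 0, 0],
    [0, 0, 0],
    [0, 0, 0],
    [0, 0, 0],
    [0, 0, 0],
    [0, 0, 0],
    [0, 0, 0],
    [0, 0, 0],
  ],
)

```text
clock: 6.35
eef_pos: [0.4806, -0.1421, 0.2039]
tool_rot: [0.989, -0.148, 0.001, -0.009]
ft_force: [0.0, -0.1, 0.7]
grip_width: 0.0
grasp_force: 0.0
```

```bash
python3 -c "
from h import *
go(.490,.002,.078,-.315)"
```

```text
clk 6.35 pos [ 0.4806 -0.1421  0.2039] F [ 0.05 -0.11  0.73] grip 0.0
slide [-0.133 -0.553  0.514] rot [-0.038  0.001  0.036]
```

Emit:
drive_tool(
  slide=[
    [-0.05, -0.15, 0],
    [-0.1, -0.32, 0],
    [-0.15, -0.45, 0],
    [-0.15, -0.47, 0.1],
    [-0.15, -0.47, 0.24],
    [-0.15, -0.47, 0.38],
    [-0.15, -0.47, 0.48],
    [-0.15, -0.47, 0.5],
  ],
  rotation=[
    [0, 0, 0],
    [0, 0, 0],
    [0, 0, -0.03],
    [0, 0, -0.03],
    [0, 0, -0.03],
    [0, 0, -0.03],
    [0, 0, -0.03],
    [0, 0, -0.03],
  ],
)

```text
clock: 7.35
eef_pos: [0.4661, -0.0772, 0.0801]
tool_rot: [0.994, -0.103, 0.001, -0.033]
ft_force: [0.4, -0.1, 0.2]
grip_width: -0.0
grasp_force: 0.0
```

```bash
python3 -c "
from h import *
go(.490,.002,.078,-.315)
c=look(.35,.65,0.01,.25); a=c['image'][100:250,150:350,::-1]
cv2.imwrite('pics/c3.png',cv2.resize(a,None,fx=3,fy=3,interpolation=cv2.INTER_CUBIC))"
```

```text
clk 7.35 pos [ 0.4661 -0.0772  0.0801] F [ 0.41 -0.13  0.19] grip -0.0
slide [ 0.029 -0.329  0.03 ] rot [-0.131  0.017  0.219]
side 283 pct2/50/98 [[0.503, 0.026, 0.01], [0.531, 0.033, 0.077], [0.548, 0.068, 0.104]]
0.02 y-face slope [-0.148  0.039]
0.05 y-face slope [-0.047  0.034]
0.08 y-face slope [-0.155  0.041]
```

View pics/c3.png

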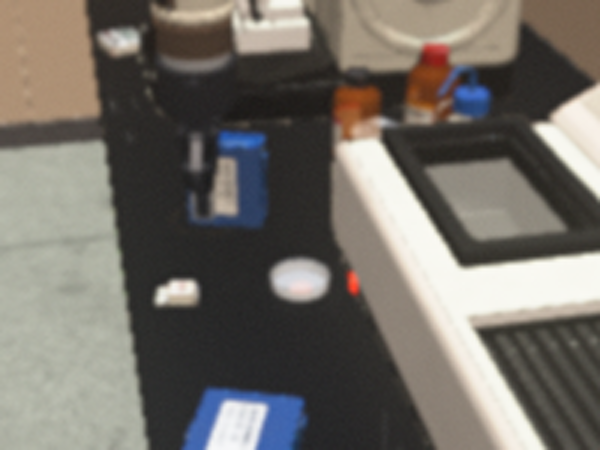

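Box_1 lies lid up, with its label visible at (240,430). The arm stopped short of the commanded pose at box_2, so I'll check the joints.

```bash
python3 -c "
from h import *
o=bot.get_obs(); print(o['joint_pos'].round(3),o['joint_vel'].round(3),o['tau'].round(2),o['eef_pos'],R.from_quat(o['tool_rot']).as_matrix().round(3))"
```

```text
[-0.206  0.318 -0.316  0.942  0.066  3.141] [-0.002 -0.022  0.032  0.044 -0.008  0.001] [ -0.33 -38.42  22.02  -0.04   0.17  -0.  ] [ 0.46628824 -0.07698987  0.07986479] [[ 0.979 -0.204  0.009]
 [-0.204 -0.977  0.066]
 [-0.005 -0.066 -0.998]]
```

J6 is at its limit, since yaw = J1 − J6 + π. I'll turn the tool so that its x axis lies along the push direction (yaw about 1.25), backing off and lifting first.

Emit:
drive_tool(
  slide=[
    [0, 0.1, -0.05],
    [0, 0.15, -0.15],
    [0, 0.15, -0.2],
    [0, 0.15, -0.2],
    [0, 0.15, -0.2],
    [0, 0.15, -0.2],
    [0, 0.15, -0.2],
    [0, 0.15, -0.2],
  ],
  rotation=[
    [0, 0, -0.2],
    [0, 0, -0.4],
    [0, 0, -0.6],
    [0, 0, -0.8],
    [0, 0, -1],
    [0, 0, -1],
    [0, 0, -1],
    [0, 0, -1],
  ],
)

```text
clock: 8.4
eef_pos: [0.4594, -0.1177, 0.1293]
tool_rot: [0.989, 0.146, 0.011, -0.031]
ft_force: [-0.1, 0.3, 0.6]
grip_width: 0.0001
grasp_force: 0.0
```

```bash
python3 -c "
from h import *
go(.490,.002,.078,1.255)
o=bot.get_obs(); print(o['joint_pos'].round(3),R.from_quat(o['tool_rot']).as_matrix().round(3))"
```

```text
clk 8.4 pos [ 0.4594 -0.1177  0.1293] F [-0.12  0.31  0.56] grip 0.0
slide [ 0.249 -0.41   0.237] rot [-0.078 -0.112 -1.923]
[-0.293  0.268 -0.239  1.071  0.065  2.556] [[ 0.957  0.289  0.012]
 [ 0.288 -0.955  0.065]
 [ 0.03  -0.058 -0.998]]
```

Emit:
drive_tool(
  slide=[
    [0, 0, -0.05],
    [0, 0, -0.1],
    [0, 0, -0.1],
    [0, 0, -0.1],
    [0, 0, -0.1],
    [0, 0, -0.1],
    [0, 0, -0.1],
    [0, 0, -0.1],
  ],
  rotation=[
    [-0.01, -0.01, -0.2],
    [-0.02, -0.02, -0.4],
    [-0.02, -0.03, -0.6],
    [-0.03, -0.05, -0.8],
    [-0.04, -0.06, -0.96],
    [-0.04, -0.06, -0.96],
    [-0.04, -0.06, -0.96],
    [-0.04, -0.06, -0.96],
  ],
)

```text
clock: 9.4
eef_pos: [0.4589, -0.1194, 0.154]
tool_rot: [0.926, 0.377, 0.004, -0.016]
ft_force: [0.2, 0.1, 0.8]
grip_width: 0.0
grasp_force: 0.0
```

```bash
python3 -c "
from h import *
go(.490,.002,.078,1.255)"
```

```text
clk 9.4 pos [ 0.4589 -0.1194  0.154 ] F [0.19 0.12 0.77] grip 0.0
slide [ 0.422 -0.252  0.319] rot [-0.041 -0.052 -0.963]
```

Emit:
drive_tool(
  slide=[
    [0.08, -0.05, 0],
    [0.16, -0.1, 0],
    [0.25, -0.15, 0],
    [0.35, -0.2, 0],
    [0.42, -0.25, 0.05],
    [0.42, -0.25, 0.16],
    [0.42, -0.25, 0.26],
    [0.42, -0.25, 0.32],
  ],
  rotation=[
    [-0.01, -0.01, -0.2],
    [-0.02, -0.02, -0.4],
    [-0.02, -0.03, -0.6],
    [-0.03, -0.04, -0.8],
    [-0.04, -0.05, -0.96],
    [-0.04, -0.05, -0.96],
    [-0.04, -0.05, -0.96],
    [-0.04, -0.05, -0.96],
  ],
)

```text
clock: 10.4
eef_pos: [0.4893, 0.0014, 0.0765]
tool_rot: [0.81, 0.587, -0.0, -0.001]
ft_force: [0.0, 0.3, 0.3]
grip_width: -0.0003
grasp_force: 0.0
```

```bash
python3 -c "
from h import *
go(.490,.002,.078,1.255)
c=look(.4,.65,0.01,.25); look(.4,.65,0.01,.25,'top')
a=c['image'][100:250,150:350,::-1]
cv2.imwrite('pics/c4.png',cv2.resize(a,None,fx=3,fy=3,interpolation=cv2.INTER_CUBIC))"
```

```text
clk 10.4 pos [0.4893 0.0014 0.0765] F [0.03 0.28 0.31] grip -0.0
slide [ 0.003  0.002 -0.006] rot [-0.004 -0.001 -0.002]
side 300 pct2/50/98 [[0.467, 0.026, 0.01], [0.529, 0.034, 0.06], [0.549, 0.057, 0.104]]
0.02 y-face slope [-0.299  0.048]
0.05 y-face slope [-0.334  0.049]
0.08 y-face slope [-0.277  0.047]Traceback (most recent call last):
  File "<string>", line 4, in <module>
    c=look(.4,.65,0.01,.25); look(.4,.65,0.01,.25,'top')
                             ~~~~^^^^^^^^^^^^^^^^^^^^^^^
  File "h.py", line 20, in look
    q=P[m]; print(n,len(q),'pct2/50/98',np.percentile(q,[2,50,98],axis=0).round(3).tolist())
                                        ~~~~~~~~~~~~~^^^^^^^^^^^^^^^^^^^^
    return _quantile_unchecked(
        a, q, axis, out, overwrite_input, method, keepdims, weights)
    return _ureduce(a,
                    func=_quantile_ureduce_func,
    ...<5 lines>...
                    overwrite_input=overwrite_input,
                    method=method)
    r = func(a, **kwargs)
    result = _quantile(arr,
                       quantiles=q,
    ...<2 lines>...
                       out=out,
                       weights=wgt)
    slices_having_nans = np.isnan(arr[-1, ...])
                                  ~~~^^^^^^^^^
IndexError: index -1 is out of bounds for axis 0 with size 0
```

Box_2 is undisturbed and the tool is in place. I'll advance along tool x.

Emit:
drive_tool(
  slide=[
    [0.03, 0, 0],
    [0.06, 0, 0],
    [0.08, 0, 0],
    [0.09, 0, 0],
    [0.1, 0, 0],
    [0.11, 0, 0],
    [0.12, 0, 0],
    [0.13, 0, 0],
  ],
  rotation=[
    [0, 0, 0],
    [0, 0, 0],
    [0, 0, 0],
    [0, 0, 0],
    [0, 0, 0],
    [0, 0, 0],
    [0, 0, 0],
    [0, 0, 0],
  ],
)

```text
clock: 11.5
eef_pos: [0.5001, 0.0321, 0.0778]
tool_rot: [0.81, 0.587, 0.0, -0.0]
ft_force: [0.5, -0.2, 1.0]
grip_width: 0.0
grasp_force: 0.4
```

```bash
python3 -c "
from h import *
go(.490,.002,.078,1.255); look(.4,.65,0.01,.25)"
```

```text
clk 11.5 pos [0.5001 0.0321 0.0778] F [ 0.48 -0.2   1.03] grip 0.0
slide [-0.127 -0.001 -0.001] rot [-0.001 -0.001 -0.002]
side 361 pct2/50/98 [[0.467, 0.023, 0.01], [0.527, 0.037, 0.067], [0.549, 0.067, 0.122]]
0.02 y-face slope [-0.26   0.049]
0.05 y-face slope [-0.341  0.052]
0.08 y-face slope [-0.353  0.054]
```

Contact has just been made and the tilt is starting. I'll continue as with box_1.

Emit:
drive_tool(
  slide=[
    [0.015, 0, 0],
    [0.03, 0, 0],
    [0.045, 0, 0],
    [0.06, 0, 0],
    [0.075, 0, 0],
    [0.09, 0, 0],
    [0.09, 0, 0],
    [0.09, 0, 0],
  ],
  rotation=[
    [0, 0, 0],
    [0, 0, 0],
    [0, 0, 0],
    [0, 0, 0],
    [0, 0, 0],
    [0, 0, 0],
    [0, 0, 0],
    [0, 0, 0],
  ],
)

```text
clock: 12.55
eef_pos: [0.5071, 0.0536, 0.0778]
tool_rot: [0.81, 0.587, 0.0, -0.0]
ft_force: [-0.1, -0.9, -0.2]
grip_width: 0.0002
grasp_force: 0.0
```

```bash
python3 -c "
from h import *
go(.490,.002,.078,1.255); look(.4,.65,0.01,.25)"
```

```text
clk 12.55 pos [0.5071 0.0536 0.0778] F [-0.09 -0.87 -0.17] grip 0.0
slide [-0.217 -0.001 -0.001] rot [-0.001 -0.002 -0.001]
side 385 pct2/50/98 [[0.472, 0.035, 0.02], [0.534, 0.065, 0.058], [0.561, 0.099, 0.103]]
0.02 y-face slope [-0.266  0.058]
0.05 y-face slope [-0.289  0.078]
0.08 y-face slope [-0.314  0.097]
```

Emit:
drive_tool(
  slide=[
    [0.015, 0, 0],
    [0.03, 0, 0],
    [0.045, 0, 0],
    [0.06, 0, 0],
    [0.07, 0, 0],
    [0.07, 0, 0],
    [0.07, 0, 0],
    [0.07, 0, 0],
  ],
  rotation=[
    [0, 0, 0],
    [0, 0, 0],
    [0, 0, 0],
    [0, 0, 0],
    [0, 0, 0],
    [0, 0, 0],
    [0, 0, 0],
    [0, 0, 0],
  ],
)

```text
clock: 13.6
eef_pos: [0.5125, 0.0701, 0.0778]
tool_rot: [0.81, 0.587, 0.0, -0.0]
ft_force: [-0.1, -0.8, 0.5]
grip_width: 0.0001
grasp_force: 0.0
```

Emit:
drive_tool(
  slide=[
    [-0.02, 0, -0.1],
    [-0.05, 0, -0.2],
    [-0.1, 0, -0.3],
    [-0.15, 0, -0.4],
    [-0.2, 0, -0.5],
    [-0.25, 0, -0.6],
    [-0.25, 0, -0.6],
    [-0.25, 0, -0.6],
  ],
  rotation=[
    [0, 0, 0],
    [0, 0, 0],
    [0, 0, 0],
    [0, 0, 0],
    [0, 0, 0],
    [0, 0, 0],
    [0, 0, 0],
    [0, 0, 0],
  ],
)

```text
clock: 14.6
eef_pos: [0.4929, 0.0108, 0.2271]
tool_rot: [0.81, 0.587, -0.0, -0.001]
ft_force: [-0.4, -0.1, -0.5]
grip_width: 0.0002
grasp_force: 0.0
```

```bash
python3 -c "
from h import *
go(.490,.002,.078,1.255); look(.4,.7,0.01,.3); c=look(.35,.62,-.5,-.2)
cv2.imwrite('pics/s5.png',cv2.resize(c['image'][80:330,130:380,::-1],None,fx=2.3,fy=2.3))"
```

```text
clk 14.6 pos [0.4929 0.0108 0.2271] F [-0.43 -0.07 -0.5 ] grip 0.0
slide [-0.037  0.001  0.596] rot [-0.002 -0.002 -0.002]
side 361 pct2/50/98 [[0.48, 0.063, 0.01], [0.527, 0.084, 0.035], [0.581, 0.17, 0.041]]
0.02 y-face slope [0.158 0.091]
side 966 pct2/50/98 [[0.404, -0.419, 0.01], [0.456, -0.391, 0.037], [0.506, -0.308, 0.04]]
0.02 y-face slope [ 0.17 -0.37]
```

View pics/s5.png

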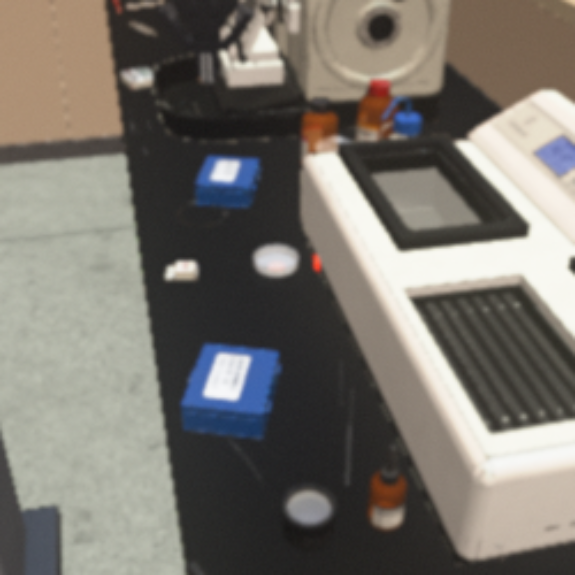

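Both boxes lie flat with their labels up, at (228,180) and (232,390). The bystanders in view look undisturbed, and the arm is clear.

```bash
python3 -c "
from h import *
print(bot.job_done())"
```

```text
the job is handed in; nothing more can be done
None
```

Both boxes were tipped about their bottom edges and lie flat on their bases, lids up, near where they stood; nothing else looked moved in the last side view, and the job was handed in about 15 s into the 40 s limit.

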